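Draw the laid pattern board out past the ledge and hold its tail down

ROBOT

A 6-joint arm with a two-finger parallel gripper is mounted at the origin on the work surface. World frame = base frame: x ahead of the robot, y to its left, z up, the work surface at z = 0. Lengths are in m, angles in degrees, forces in N, time in s.
With the tool pointing down it reaches from about 0.25 to 0.8 m from the base axis. Payload 8.5 kg.
Tool frame: the origin (TCP) lies on the centre line of the jaws, within the pads' length; the fingertips stand 19 mm ahead of it and the grasp point (between the pads) is the TCP; y points along the fingers, z is the direction in which the jaws open and shut, and the axes are right-handed (so a half turn about y gives the same grasp; the last joint's range is limited). The gripper opens to 85 mm and grips with 20 to 120 N. Pads are 22 mm wide; open, the fingers measure 114 mm over their backs; the gripper's body (76 mm by 85 mm) begins 54 mm behind the grasp point. The pads swing forward as they close: fully open they stand 13 mm farther back than shut.
Start: joints at [66.349, 13.648, -0.773, 75.585, 0, 90], TCP at [0.211, 0.481, 0.25] pointing down, gripper open.
Joint ranges: [-152.45, 152.45], [-59.26, 108.67], [-65.41, 83.53], [-104.44, 129.93], [-82.83, 76.93], [-180, 180]. Speed limits (degrees/s): [127.2, 127.2, 159.86, 180, 180, 180].

INTERFACE

Orientations are given as [roll, pitch, yaw] about the fixed x, y, z axes, in that order (R = Rz(yaw) Ry(pitch) Rx(roll)).
In Python, from bench import status, viewer, ticket gives the robot as it stands.
- The arm moves only by the tool apply_moves, never from a script. Its argument "steps" is one flat list of numbers, 5 for each row, row after row: the shift along the tool's x, y, z in mm, then the turn about the tool's y in degrees, then the closure, from -1 (fully open) to 1 (shut). In form: [dx, dy, dz, roll, fingers, dx, dy, dz, roll, fingers, ...]. A call has 1 to 5 rows; each row shifts and turns the commanded pose from where the row before left it, along the tool's axes as they then stand; what a row does not reach is not made up. A row lasts 1/10 s, in which the tool goes at most 50 mm and 8.59 degrees, less where a joint would pass 70% of its speed; a pose out of reach is approached as far as the arm can. A call is refused whole if a number of a shift passes 50 or a number of a turn 8.59, either way. A call with a gripper value outside its range is refused whole. The fingers move at their own pace and stop on an object; "newtons" is the grip in N (left out, the last holds). Time passes only in rows, so rows that do not move let the fingers close. It gives the time, the measured TCP pose, the force and the opening at its end, in the units of the state.
- status.read_state(): the state, without advancing time (a new reading comes with each control period).
- viewer.capture(name): name is "scene" or "top"; returns the picture (420x560x3 uint8, red, green, blue); there is no depth.
- viewer.camera_model(name): a dict with "fovy" (degrees; the focal length in pixels is half the picture's height over the tangent of half this angle, whatever the lens; pixels are square), "cx", "cy" (the principal point, pixels), "cam_to_world" (4x4, takes a point from camera to world coordinates). Camera axes: x right, y up, looking along -z (the intrinsics and any distortion apply to the point x, -y, -z); pixel columns grow to the right and rows downward; lengths in m; the calibration is good to about 2 mm. A picture is of the moment at which its call begins. camera_model takes no time and is no camera call.
- ticket.hand_in(): hands the job in, once; it reports no verdict.
The state is a dict: "time": time; "joints": joint angles; "qd": joint speeds; "effort": joint torques, N m; "ee_pos": TCP position; "orientation": TCP orientation; "contact_force": force on the tool from outside, world axes, zero at the start; "torque": the same for the moment, N m; "gripper_width": finger opening in m.
Only numpy, scipy, OpenCV 4.12 (cv2) and the standard library are available. Lean on these libraries where they do the work, as an engineer would, in place of code of your own. Each camera call takes 0.05 s, during which the arm holds its last target.

TASK

The rosette laid dry on the pattern board is to be taken over at the far edge of the tiled ledge. Take the draw peg out of its rest block, put its steel end through the hole in the tail of the board until the collar sits down on the wood, and with the peg slide the board outward along its runners until the dark cross line on it lies over the ledge's far edge, without disturbing the rosette, the copper jar or the paddle. The board then hangs out so far that it would tip, so finish while holding: keep the peg gripped and pressed down in the hole, with the board level and still.

Things in the scene. Friction and masses are not known exactly. Their poses are not given: they have to be found in the camera images.
- ledge: (Sizes in mm.) Low fixed ledge faced with faded blue square tiles, 300 along x by 560 along y, 70 high; origin at the centre of its underside. Its x axis points outward, away from the robot; the far edge is at x = +150. Two dark wooden runners on it, along x, carry the board 15 clear of the tiles and end at the far edge; their fences keep it straight with 3.5 of play a side.
- ledge_edge (a point): Middle of the ledge's far edge, on the level of the runners' bearing faces (85 above the ledge's underside); x outward, as ledge. The dark line has to come over this edge; the board tips about it. A little plywood pattern pinned by a brass spring clip (fixed, under 30 high) lies on the ledge at ledge y = +236: leave it.
- board_hole (a point): Centre of the upper mouth of the 13 diameter hole, brass bushed, right through the tail of the pattern board; on its upper face, 25 from the tail end (towards the robot), on the centre line. The board: loose, light wood, 0.37 to 0.65 kg, 320 long, 150 wide, 16 thick, lying on the runners; x along its length to the outer end, z up.
- board_mark (a point): Middle of the dark cross line, 4 wide, right across the board's upper face, 100 outward of the hole and 195 from the outer end; axes as the board. At the start 80 to 130 inward of the far edge. With the line over the edge the centre of mass is 49 to 56 beyond it, so the tail must be held down at the hole with 2.5 to 4 N or more; on the way out too, over the last 60.
- rosette (a point): Centre of the rosette on the pattern board's upper face, 115 outward of the dark line, on the centre line; axes as the board.
- diamond: Black glazed diamond tile, 44 over its points, 11 thick, 22 g, loose, laid at the centre of the rosette; origin at the centre of its underside.
- peg_handle (a point): Centre of the draw peg's wooden handle: grip here. Handle upright, square, 22 by 22 (sides along x and y here), 60 high. Below it a round brass collar, 34 diameter, 8 thick, then the round steel end, 10 diameter, 24 long, its last 6 tapering to 6. So this point is 38 above the collar's underside and 62 above the tip. 90 g, loose, starts upright in the rest block with its collar on the block.
- peg_collar (a point): Centre of the underside of the draw peg's collar, 38 below the centre of the handle; z up along the peg. With the peg home this point is at the hole's upper mouth, and the steel end comes 8 out below the board.
- rest: Rest block of the draw peg: fixed wooden block 60 by 60 by 40 high on the ledge, to one side of the runners, with an upright 13 hole 34 deep in its top; origin at the centre of its underside.
- jar_c (a point): Copper tally jar (bystander, loose), 72 diameter, 88 high, upright on the ledge on the other side of the runners; this point is on its axis, 44 up.
- paddle: Wooden setting paddle (bystander, loose) lying along the ledge's border at ledge y about -238, 243 long, 58 wide, 12 thick; origin on its underside near the middle, x towards the blade.
- petal0: Honey glazed petal tile, 52 long, 28 wide, 11 thick, 28 g, loose, laid on the left outer diagonal of the rosette, its centre 43 from the rosette's centre; origin at the centre of its underside, x along it.
- petal1: Honey glazed petal tile, 52 long, 28 wide, 11 thick, 28 g, loose, laid on the left inner diagonal of the rosette, its centre 43 from the rosette's centre; origin at the centre of its underside, x along it.
- petal2: Honey glazed petal tile, 52 long, 28 wide, 11 thick, 28 g, loose, laid on the right inner diagonal of the rosette, its centre 43 from the rosette's centre; origin at the centre of its underside, x along it.
- petal3: Honey glazed petal tile, 52 long, 28 wide, 11 thick, 28 g, loose, laid on the right outer diagonal of the rosette, its centre 43 from the rosette's centre; origin at the centre of its underside, x along it.
Not all that is in view belongs to the job. There is more than one size of the part that bears peg_handle; the job needs the middle-sized.

How it is judged:
By the outcome, as a careful person would: the job done as asked, in the order asked, and still so for the second after the job is handed in, while the arm keeps its last pose, push and grip.
It also fails if it takes over 53 s, if anything falls off the work surface, if the arm or the gripper's body presses on something with over 40 N, if the wrist force passes 120 N, or if a joint passes its speed limit or range.

## Working session

There is one attempt and no reset: what is moved stays moved. The work goes in short steps, Python scripts to look and compute and a tool call to move; the robot and the scene stay as the last step left them, time stands still between calls to the robot, and variables do not carry over. Pictures are saved under pics/ and viewed, and the job is handed in when it is done.

Besides the shell and the picture viewer there is one more tool, called after "Emit:" as name(argument=value, ...) on one line, values as JSON. apply_moves: Moves the arm, as the interface text tells. Its arguments: {"type":"object","properties":{"steps":{"type":"array","items":{"type":"number"}},"newtons":{"type":"number"}},"required":["steps"]}

```bash
ls; mkdir -p pics
python3 - <<'E'
from bench import status, viewer
import cv2, json
print(status.read_state())
for n in("scene","top"):
    im=viewer.capture(n); cv2.imwrite(f"pics/{n}0.png",im[:,:,::-1]); print(n,viewer.camera_model(n))
E
```

```text
pics
{'time': 0.0, 'joints': array([ 6.63460922e+01,  1.36816238e+01, -8.18649414e-01,  7.55837054e+01,
       -7.22683840e-05,  9.00013479e+01]), 'qd': array([0.03492033, 0.01078097, 0.0788685 , 0.01385589, 0.04272474,
       0.03096932]), 'effort': array([-1.56772236e-03, -5.38776433e+01,  3.46433902e+01,  1.84460473e-02,
       -1.73051188e-05, -2.02706144e-05]), 'ee_pos': array([0.21047623, 0.48052727, 0.2496599 ]), 'orientation': array([-9.00839786e+01, -7.42439914e-05, -2.36552556e+01]), 'contact_force': array([-0.1777732 ,  0.25851812,  0.19827258]), 'torque': array([ 0.02800538, -0.06414577,  0.00308979]), 'gripper_width': 0.08565431902293062}
scene {'fovy': 47.60940652785803, 'cx': 277.78876775418684, 'cy': 214.9628651358333, 'cam_to_world': array([[-0.60486223, -0.57052919,  0.55555209,  1.07064896],
       [ 0.79619652, -0.42050025,  0.43502948,  0.46893827],
       [-0.01458723,  0.70546154,  0.70859807,  0.78783687],
       [ 0.        ,  0.        ,  0.        ,  1.        ]])}
top {'fovy': 49.534006372673225, 'cx': 278.75123935993884, 'cy': 209.07315222159585, 'cam_to_world': array([[-0.03178828,  0.97047609, -0.23909344,  0.31652614],
       [-0.99946952, -0.02916906,  0.01448617,  0.06415727],
       [ 0.00708435,  0.2394271 ,  0.9708885 ,  0.95556163],
       [ 0.        ,  0.        ,  0.        ,  1.        ]])}
```

View pics/scene0.png

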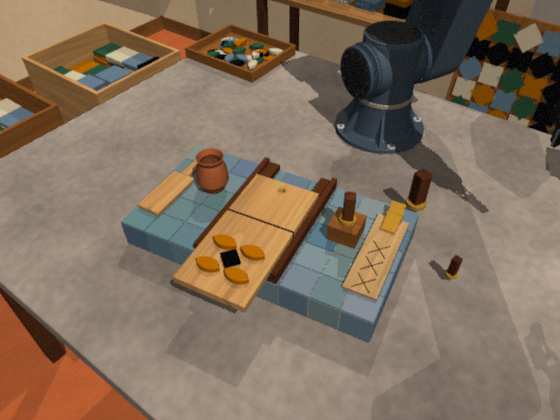

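View pics/top0.png

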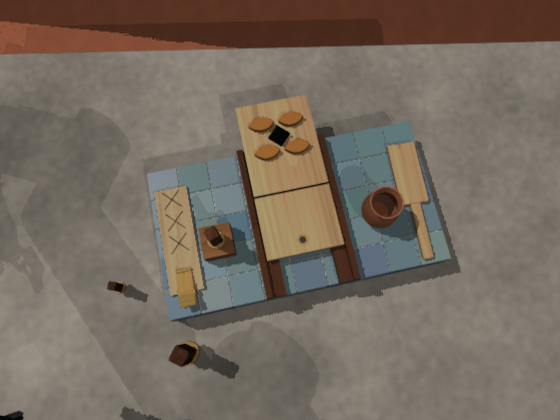

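Run:
```python
import cv2
a=cv2.imread('pics/top0.png'); b=cv2.imread('pics/scene0.png')
cv2.imwrite('pics/t_peg.png',cv2.resize(a[210:270,190:270],None,fx=8,fy=8,interpolation=cv2.INTER_CUBIC))
cv2.imwrite('pics/s_peg.png',cv2.resize(b[180:250,315:395],None,fx=8,fy=8,interpolation=cv2.INTER_CUBIC))
cv2.imwrite('pics/t_brd.png',cv2.resize(a[140:290,230:370],None,fx=4,fy=4,interpolation=cv2.INTER_CUBIC))
```

```text
(no output)
```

View pics/t_peg.png

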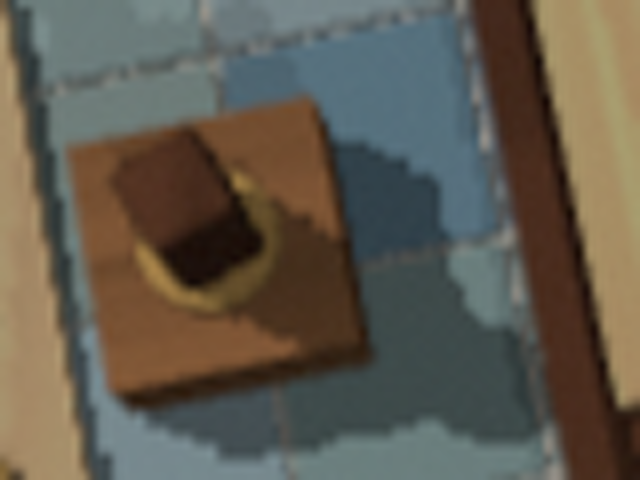

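View pics/s_peg.png

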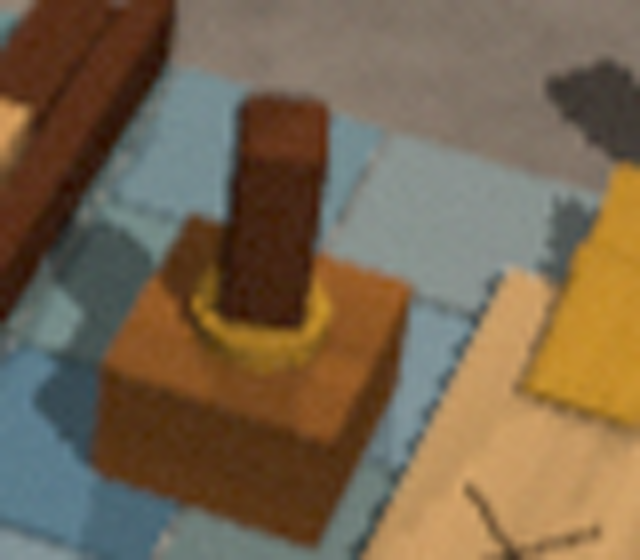

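View pics/t_brd.png

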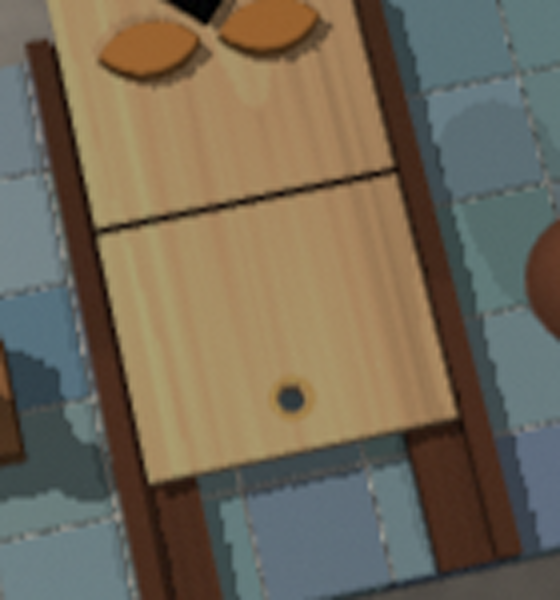

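```bash
cat > h.py <<'E'
import numpy as np
from bench import viewer
def ray(n,u,v):
    m=viewer.camera_model(n); f=210/np.tan(np.radians(m['fovy']/2)); T=m['cam_to_world']
    d=T[:3,:3]@np.array([(u-m['cx'])/f,-(v-m['cy'])/f,-1]); return T[:3,3],d
def onz(n,u,v,z):
    o,d=ray(n,u,v); return o+d*(z-o[2])/d[2]
def proj(n,p):
    m=viewer.camera_model(n); f=210/np.tan(np.radians(m['fovy']/2)); T=m['cam_to_world']
    c=T[:3,:3].T@(np.asarray(p)-T[:3,3]); return np.array([m['cx']-f*c[0]/c[2],m['cy']+f*c[1]/c[2]])
def tri(u1,u2):
    o1,d1=ray('scene',*u1);o2,d2=ray('top',*u2)
    s=np.linalg.lstsq(np.c_[d1,-d2],o2-o1,rcond=None)[0]
    a=o1+s[0]*d1;b=o2+s[1]*d2; return (a+b)/2,np.linalg.norm(a-b)
E
python3 - <<'E'
from h import *
np.set_printoptions(precision=4,suppress=True)
t=lambda X,Y,k,ox,oy:((X+.5)/k-.5+ox,(Y+.5)/k-.5+oy)
for nm,l,z in [('handletop',[(112,180),(187,130),(235,200),(160,245)],.178),('block',[(70,148),(312,97),(368,355),(115,395)],.11),('collar',[(135,245),(280,230),(205,310),(245,180)],.118)]:
    P=np.array([onz('top',*t(*p,8,190,210),z) for p in l]); print(nm,P[:,:2].tolist(),P.mean(0))
    e=np.diff(np.r_[P,P[:1]],axis=0); print(np.degrees(np.arctan2(e[:,1],e[:,0])),np.linalg.norm(e,axis=1))
for nm,l,z in [('handletop',[(245,97),(322,100),(326,160),(240,158)],.178),('block',[(190,215),(410,290),(325,440),(105,360)],.11)]:
    P=np.array([onz('scene',*t(*p,8,315,180),z) for p in l]); print('S',nm,P[:,:2].tolist(),P.mean(0))
    e=np.diff(np.r_[P,P[:1]],axis=0); print(np.degrees(np.arctan2(e[:,1],e[:,0])),np.linalg.norm(e,axis=1))
b=lambda X,Y,z=.101:onz('top',*t(X,Y,4,230,140),z)
h=b(290,398); print('hole',h)
L=[b(98,231),b(398,171)];T=[b(150,484),b(456,418)]
print('line',L,'tail',T)
for e in(L,T): d=e[1]-e[0];print(np.degrees(np.arctan2(d[1],d[0])),np.linalg.norm(d))
m=(L[0]+L[1])/2;d=m-h;print('hole->mark',d,np.linalg.norm(d),np.degrees(np.arctan2(d[1],d[0])))
print('scene hole',onz('scene',281.5,190,.101), 'proj',proj('scene',h))
for p in [(148,172),(413,123),(450,264),(172,319)]: print('ledge',onz('top',*p,.07))
E
```

```text
handletop [[0.47085189937615035, 0.18431925006326133], [0.48143839676270994, 0.16810096373123348], [0.4656291797541987, 0.15766986824975138], [0.45624037273477747, 0.17385538706429088]] [0.4685 0.171  0.178 ]
[ -56.8655 -146.5827  120.1169   35.6079] [0.0194 0.0189 0.0187 0.018 ]
block [[0.49235193700204644, 0.2048011733319137], [0.5029612431740187, 0.1475872041305198], [0.4409639234172983, 0.13487007482918306], [0.43341577651138435, 0.19373941396853464]] [0.4674 0.1702 0.11  ]
[ -79.4948 -168.4081   97.3065   10.6302] [0.0582 0.0633 0.0594 0.06  ]
collar [[0.46719886023541646, 0.18812920146980133], [0.4697104771015229, 0.1544170742648017], [0.45143620302538556, 0.17183806006762692], [0.48181567619922705, 0.1625493927746819]] [0.4675 0.1692 0.118 ]
[-85.7392 136.3694 -17.0013 119.7445] [0.0338 0.0252 0.0318 0.0295]
S handletop [[0.46719932893721794, 0.15971340313013294], [0.4573460951960757, 0.17490141518113372], [0.4746685590025155, 0.18626945779221998], [0.48591323704372624, 0.16983547724311926]] [0.4713 0.1727 0.178 ]
[ 122.9735   33.2753  -55.6188 -151.5917] [0.0181 0.0207 0.0199 0.0213]
S block [[0.446377382005981, 0.13738260277178205], [0.436736293744312, 0.19587237085752773], [0.49321059372592646, 0.20489882423054856], [0.5022080668386092, 0.1478810738969102]] [0.4696 0.1715 0.11  ]
[  99.3601    9.0809  -81.0326 -169.3504] [0.0593 0.0572 0.0577 0.0568]
hole [0.4667 0.0088 0.101 ]
line [array([0.5518, 0.0985, 0.101 ]), array([ 0.578 , -0.0492,  0.101 ])] tail [array([0.4278, 0.0764, 0.101 ]), array([ 0.4547, -0.0696,  0.101 ])]
-79.96835071649672 0.15002960069877816
-79.55913518991909 0.14849654583757183
hole->mark [0.0982 0.0159 0.    ] 0.09943114939661996 9.185213509947586
scene hole [0.4672 0.0079 0.101 ] proj [281.9516 190.0567]
ledge [0.6205 0.3152 0.07  ]
ledge [ 0.7128 -0.2377  0.07  ]
ledge [ 0.4142 -0.2795  0.07  ]
ledge [0.327  0.2592 0.07  ]
```

Emit:
apply_moves(steps=[0,0,0,8.2,-1,0,0,0,8.2,-1,0,0,0,8.2,-1,0,0,0,8.2,-1,0,0,0,0,-1], newtons=60)

```text
time: 0.6
ee_pos: [0.2105, 0.4807, 0.2499]
orientation: [-90.0, -0.0, -56.6]
contact_force: [-0.3, 0.2, -0.3]
gripper_width: 0.0854
```

Emit:
apply_moves(steps=[36,0,4,0,-1,36,0,4,0,-1,36,0,4,0,-1,36,0,4,0,-1,36,0,4,0,-1])

```text
time: 1.1
ee_pos: [0.3274, 0.3407, 0.2502]
orientation: [-90.0, -0.0, -56.2]
contact_force: [0.8, 0.8, 0.2]
gripper_width: 0.0854
```

Emit:
apply_moves(steps=[36,0,4,0,-1,36,0,4,0,-1,36,0,4,0,-1,36,0,4,0,-1,36,0,4,0,-1])

```text
time: 1.6
ee_pos: [0.4436, 0.2016, 0.2502]
orientation: [-90.0, 0.0, -56.2]
contact_force: [-0.2, 0.6, 0.3]
gripper_width: 0.0852
```

Emit:
apply_moves(steps=[36,0,4,0,-1,0,0,0,0,-1,0,0,0,0,-1,0,0,0,0,-1])

```text
time: 2.0
ee_pos: [0.4656, 0.1755, 0.2502]
orientation: [-90.0, 0.0, -56.3]
contact_force: [0.0, 0.1, -0.3]
gripper_width: 0.0852
```

Emit:
apply_moves(steps=[5,20,1,0,-1,0,25,0,0,-1,0,25,0,0,-1,0,20,0,0,-1,0,12,0,0,-1])

```text
time: 2.5
ee_pos: [0.4684, 0.1723, 0.1469]
orientation: [-90.1, 0.0, -56.3]
contact_force: [1.0, -0.4, 0.3]
gripper_width: 0.0853
```

Run:
```python
from bench import status, viewer
import cv2
print(status.read_state()['ee_pos'])
for n in("scene","top"):
    im=viewer.capture(n)[:,:,::-1]; c=im[130:270,280:440] if n=="scene" else im[170:310,140:300]; cv2.imwrite(f"pics/{n}1.png",cv2.resize(c,None,fx=4,fy=4))
```

```text
[0.46836606 0.1723032  0.14694322]
```

View pics/scene1.png

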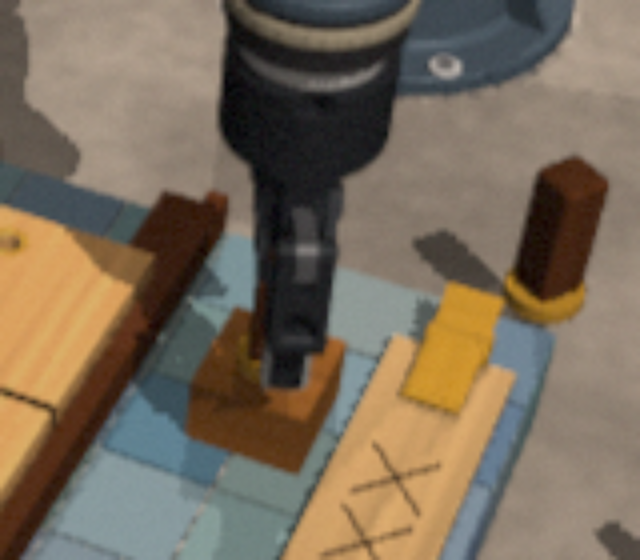

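The open jaws straddle the handle on the rest block (full-frame about (350,200)). Closing.

Emit:
apply_moves(steps=[0,0,0,0,0,0,0,0,0,0.5,0,0,0,0,1,0,0,0,0,1,0,0,0,0,1])

```text
time: 3.1
ee_pos: [0.4701, 0.1716, 0.1489]
orientation: [-89.9, -0.0, -56.5]
contact_force: [0.5, -0.5, 4.7]
gripper_width: 0.0215
```

Emit:
apply_moves(steps=[0,0,0,0,1,0,0,0,0,1,0,0,0,0,1])

```text
time: 3.4
ee_pos: [0.47, 0.1716, 0.1489]
orientation: [-89.9, -0.0, -56.5]
contact_force: [-1.0, -1.1, 5.5]
gripper_width: 0.0211
```

Emit:
apply_moves(steps=[0,-10,0,0,1,0,-15,0,0,1,0,-15,0,0,1,0,-15,0,0,1,0,-10,0,0,1])

```text
time: 3.9
ee_pos: [0.4699, 0.1716, 0.2147]
orientation: [-90.0, -0.0, -56.5]
contact_force: [-0.8, 0.8, -0.8]
gripper_width: 0.0211
```

Emit:
apply_moves(steps=[0,0,0,0,1,0,0,0,0,1])

```text
time: 4.1
ee_pos: [0.4696, 0.1715, 0.2131]
orientation: [-90.0, -0.0, -56.5]
contact_force: [-0.5, -0.3, -1.3]
gripper_width: 0.0211
```

Run:
```python
from bench import status, viewer
import cv2
print(status.read_state()['ee_pos'])
for n in("scene","top"):
    im=viewer.capture(n)[:,:,::-1]; cv2.imwrite(f"pics/{n}2f.png",im); c=im[130:270,280:440] if n=="scene" else im[170:310,140:300]; cv2.imwrite(f"pics/{n}2.png",cv2.resize(c,None,fx=4,fy=4))
```

```text
[0.46961516 0.17147843 0.21309234]
```

View pics/scene2.png

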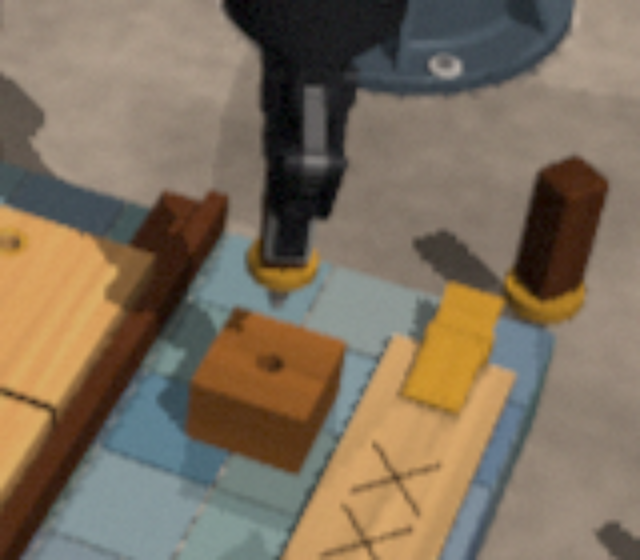

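View pics/top2.png

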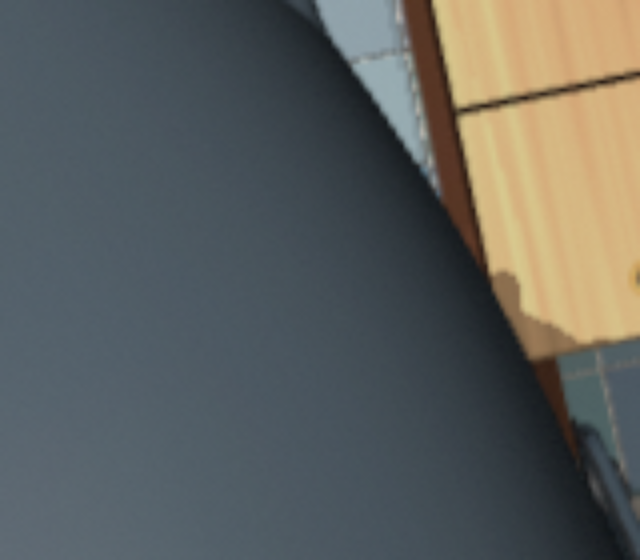

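Run:
```python
from h import *
import cv2
np.set_printoptions(precision=4,suppress=True)
g=lambda X,Y:((X+.5)/4-.5+280,(Y+.5)/4-.5+130)
print('rest hole S',onz('scene',*g(270,363),.11)[:2])
print('tip S',onz('scene',*g(277,303),.151)[:2], 'pred px',(proj('scene',(.4696,.1715,.151))-[280,130])*4)
a=cv2.imread('pics/top2f.png'); b=cv2.imread('pics/scene2f.png')
cv2.imwrite('pics/z1.png',cv2.resize(b[180:212,325:373],None,fx=14,fy=14,interpolation=cv2.INTER_CUBIC))
cv2.imwrite('pics/z2.png',cv2.resize(b[170:210,262:302],None,fx=12,fy=12,interpolation=cv2.INTER_CUBIC))
```

```text
rest hole S [0.4697 0.1725]
tip S [0.4696 0.1722] pred px [274.3499 300.8666]
```

View pics/z1.png

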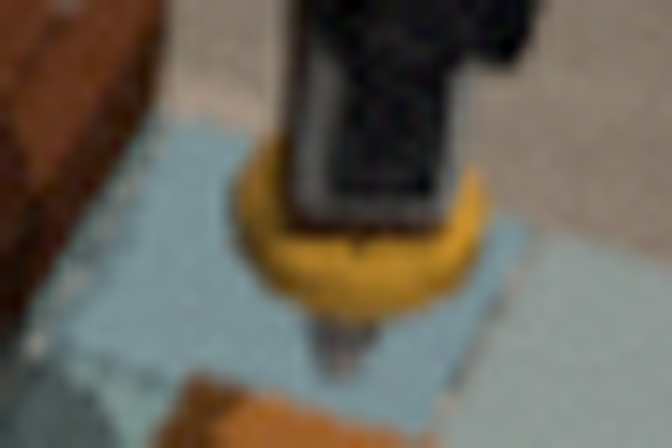

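View pics/z2.png

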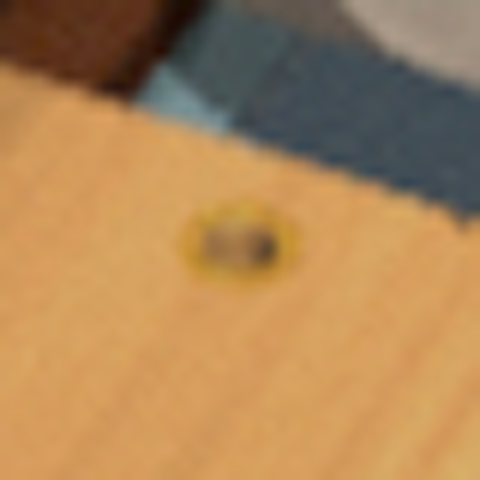

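Emit:
apply_moves(steps=[20,0,-13.6,0,1,31,0,-21,0,1,31,0,-21,0,1,31,0,-21,0,1,22.3,0,-15.2,0,1])

```text
time: 4.7
ee_pos: [0.4673, 0.0062, 0.2127]
orientation: [-90.1, 0.0, -56.5]
contact_force: [0.3, 0.2, -1.5]
gripper_width: 0.0212
```

Emit:
apply_moves(steps=[0,10,0,0,1,0,10,0,0,1,0,10,0,0,1,0,0,0,0,1,0,0,0,0,1])

```text
time: 5.2
ee_pos: [0.4677, 0.0088, 0.1828]
orientation: [-90.1, 0.0, -56.4]
contact_force: [0.4, -0.7, -0.2]
gripper_width: 0.0213
```

Run:
```python
from bench import status, viewer
from h import *
import cv2
s=status.read_state();p=s['ee_pos'];print(p,s['orientation'],s['contact_force'])
im=viewer.capture('scene')[:,:,::-1]; cv2.imwrite("pics/s3f.png",im)
cv2.imwrite('pics/z3.png',cv2.resize(im[160:205,255:310],None,fx=12,fy=12,interpolation=cv2.INTER_CUBIC))
q=proj('scene',p-[0,0,.062]); print('tip pred px crop',(q-[255,160])*12)
```

```text
[0.4676984  0.00880273 0.18284735] [-9.00583859e+01  3.66947471e-02 -5.63741904e+01] [ 0.44605713 -0.74176094 -0.22004705]
tip pred px crop [319.22668909 280.04789848]
```

View pics/z3.png

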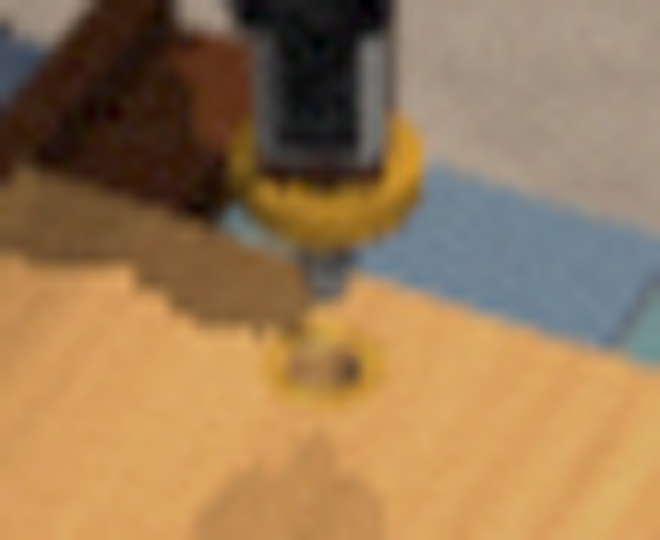

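Run:
```python
from h import *
np.set_printoptions(precision=4,suppress=True)
g=lambda X,Y:((X+.5)/12-.5+255,(Y+.5)/12-.5+160)
for Y in(284,288,292):
  t=onz('scene',*g(327,Y),.1208)
  h=onz('scene',*g(324,365),.101); d=(h-t)*1000;c,s=np.cos(np.radians(-56.4)),np.sin(np.radians(-56.4))
  print(t[:2],h[:2],d[:2],'tool x,z',d[0]*c+d[1]*s,-d[0]*s+d[1]*c)
```

```text
[0.4671 0.0088] [0.467  0.0079] [-0.0692 -0.937 ] tool x,z 0.7421188717215471 -0.5761822796322598
[0.4679 0.0095] [0.467  0.0079] [-0.922  -1.5768] tool x,z 0.8031840671058074 -1.6405364329054475
[0.4688 0.0101] [0.467  0.0079] [-1.7734 -2.2158] tool x,z 0.8641582167388424 -2.7033036769254126
```

Emit:
apply_moves(steps=[0.8,6,-1,0,1,0,5,0,0,1,0,5,0,0,1,0,0,0,0,1,0,0,0,0,1])

```text
time: 5.75
ee_pos: [0.4675, 0.0068, 0.1672]
orientation: [-90.0, 0.0, -56.5]
contact_force: [-0.9, 0.4, -1.1]
gripper_width: 0.0216
```

Run:
```python
from bench import status, viewer
from h import *
import cv2
s=status.read_state();p=s['ee_pos'];print(p,s['orientation'],s['contact_force'])
im=viewer.capture('scene')[:,:,::-1]; cv2.imwrite("pics/s4f.png",im)
cv2.imwrite('pics/z4.png',cv2.resize(im[160:205,255:310],None,fx=12,fy=12,interpolation=cv2.INTER_CUBIC))
```

```text
[0.4674812  0.00678959 0.16719953] [-9.00210585e+01  7.12176876e-03 -5.64532037e+01] [-0.926003    0.42694445 -1.08918572]
```

View pics/z4.png

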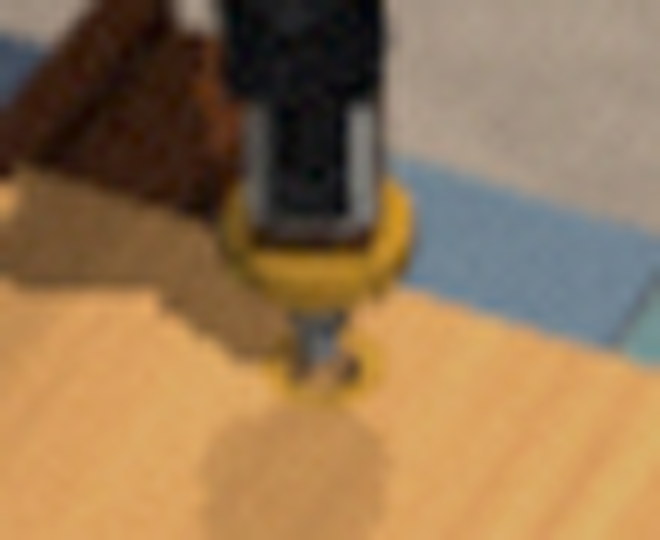

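Emit:
apply_moves(steps=[-1,2,-0.3,0,1,0,3,0,0,1,0,3,0,0,1,0,0,0,0,1])

```text
time: 6.2
ee_pos: [0.4665, 0.0075, 0.1588]
orientation: [-90.0, 0.0, -56.4]
contact_force: [0.3, -0.5, -0.6]
gripper_width: 0.0213
```

Emit:
apply_moves(steps=[0,3,0,0,1,0,3,0,0,1,0,0,0,0,1])

```text
time: 6.5
ee_pos: [0.4666, 0.0075, 0.1529]
orientation: [-90.0, 0.0, -56.5]
contact_force: [-0.5, -0.8, -0.1]
gripper_width: 0.0212
```

Emit:
apply_moves(steps=[0,4,0,0,1,0,4,0,0,1,0,0,0,0,1])

```text
time: 6.8
ee_pos: [0.4664, 0.0075, 0.1447]
orientation: [-90.1, 0.0, -56.5]
contact_force: [-0.8, 0.2, -1.7]
gripper_width: 0.0213
```

Emit:
apply_moves(steps=[0,2.5,0,0,1,0,2,0,0,1,0,0,0,0,1])

```text
time: 7.1
ee_pos: [0.4666, 0.0075, 0.1405]
orientation: [-90.0, 0.0, -56.5]
contact_force: [0.2, -0.6, -0.4]
gripper_width: 0.0214
```

Emit:
apply_moves(steps=[0,1,0,0,1,0,0,0,0,1])

```text
time: 7.3
ee_pos: [0.4668, 0.0075, 0.1399]
orientation: [-90.0, -0.0, -56.5]
contact_force: [0.2, -0.1, 0.4]
gripper_width: 0.0209
```

Emit:
apply_moves(steps=[0,1,0,0,1,0,0,0,0,1])

```text
time: 7.5
ee_pos: [0.4669, 0.0074, 0.1399]
orientation: [-90.0, -0.0, -56.5]
contact_force: [-4.7, -0.1, 13.2]
gripper_width: 0.0215
```

Emit:
apply_moves(steps=[0,1,0,0,1,0,0,0,0,1])

```text
time: 7.7
ee_pos: [0.4669, 0.0074, 0.1398]
orientation: [-89.9, -0.1, -56.5]
contact_force: [-7.3, -0.5, 25.2]
gripper_width: 0.0214
```

Emit:
apply_moves(steps=[0,-0.8,0,0,1,0.4,0,0.9,0,1,0.8,0,1.8,0,1,1.2,0,2.7,0,1,1.2,0,2.7,0,1], newtons=80)

```text
time: 8.2
ee_pos: [0.4695, 0.0079, 0.1399]
orientation: [-90.5, 0.2, -56.5]
contact_force: [-38.4, -8.5, 50.9]
gripper_width: 0.021
```

Emit:
apply_moves(steps=[1.2,0,2.7,0,1,1.2,0,2.7,0,1,1.2,0,2.7,0,1,1.2,0,2.7,0,1,1.2,0,2.7,0,1])

```text
time: 8.7
ee_pos: [0.4836, 0.0104, 0.1399]
orientation: [-90.6, 0.2, -56.5]
contact_force: [-31.6, -6.8, 42.8]
gripper_width: 0.0213
```

Emit:
apply_moves(steps=[0,-1,0,0,1,0,-1,0,0,1])

```text
time: 8.9
ee_pos: [0.4886, 0.0112, 0.1405]
orientation: [-90.1, 0.1, -56.5]
contact_force: [-3.5, -0.7, -1.9]
gripper_width: 0.0213
```

Emit:
apply_moves(steps=[0,0.6,0,0,1,0,0.3,0,0,1,0,0,0,0,1])

```text
time: 9.2
ee_pos: [0.4892, 0.0113, 0.14]
orientation: [-90.1, 0.0, -56.5]
contact_force: [-8.4, -1.2, 10.1]
gripper_width: 0.0211
```

Run:
```python
from bench import status, viewer
from h import *
import cv2
s=status.read_state();p=s['ee_pos'];print(p,s['orientation'],s['contact_force'])
im=viewer.capture('scene')[:,:,::-1]; cv2.imwrite("pics/s5f.png",im)
cv2.imwrite('pics/z5.png',cv2.resize(im[140:310,170:380],None,fx=3.5,fy=3.5,interpolation=cv2.INTER_CUBIC))
```

```text
[0.4892202  0.01129033 0.13996823] [-9.00796264e+01  2.61800360e-02 -5.64539849e+01] [-8.43645136 -1.20345242 10.07156401]
```

View pics/z5.png

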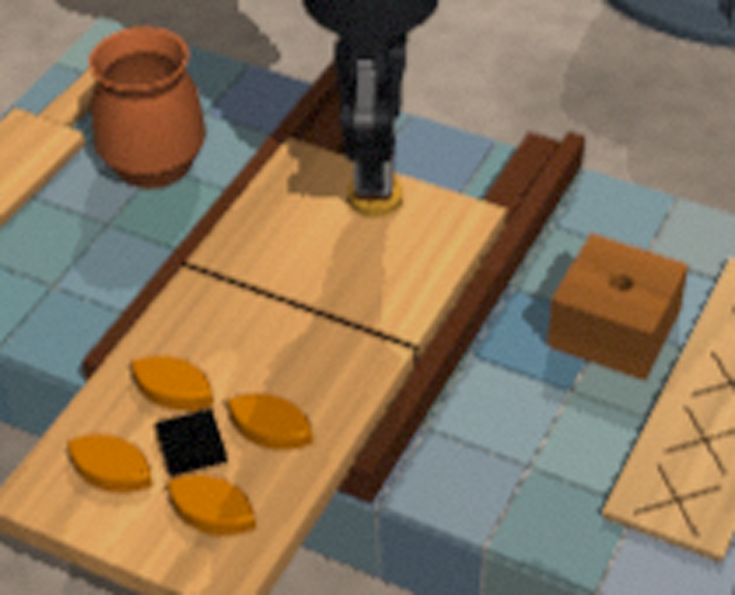

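The collar sits on the board (full-frame about (277,197)), the line is about 80 mm short of the edge and the rosette is intact.

Emit:
apply_moves(steps=[0.8,0,1.8,0,1,1.0,0,2.3,0,1,1.0,0,2.3,0,1])

```text
time: 9.55
ee_pos: [0.4942, 0.0122, 0.14]
orientation: [-90.3, 0.1, -56.5]
contact_force: [-15.6, -2.1, 17.1]
gripper_width: 0.021
```

Emit:
apply_moves(steps=[1,0,2.3,0,1,1.0,0,2.3,0,1,1.0,0,2.3,0,1])

```text
time: 9.85
ee_pos: [0.5017, 0.0135, 0.14]
orientation: [-90.3, 0.1, -56.5]
contact_force: [-15.4, -3.4, 17.7]
gripper_width: 0.0208
```

Emit:
apply_moves(steps=[1,0,2.3,0,1,1.0,0,2.3,0,1,1.0,0,2.3,0,1,1.0,0,2.3,0,1,1.0,0,2.3,0,1])

```text
time: 10.35
ee_pos: [0.5141, 0.0157, 0.14]
orientation: [-90.3, 0.1, -56.5]
contact_force: [-15.0, -2.7, 16.2]
gripper_width: 0.0207
```

Emit:
apply_moves(steps=[1,0,2.3,0,1,1.0,0,2.3,0,1,1.0,0,2.3,0,1,1.0,0,2.3,0,1,1.0,0,2.3,0,1])

```text
time: 10.85
ee_pos: [0.5266, 0.0179, 0.14]
orientation: [-90.2, 0.1, -56.5]
contact_force: [-14.9, -2.5, 15.9]
gripper_width: 0.0213
```

Emit:
apply_moves(steps=[1,0,2.3,0,1,1.0,0,2.3,0,1,1.0,0,2.3,0,1,1.0,0,2.3,0,1,1.0,0,2.3,0,1])

```text
time: 11.35
ee_pos: [0.539, 0.0201, 0.14]
orientation: [-90.2, 0.1, -56.5]
contact_force: [-14.7, -2.3, 15.4]
gripper_width: 0.0215
```

Emit:
apply_moves(steps=[1,0,2.3,0,1,1.0,0,2.3,0,1,1.0,0,2.3,0,1,1.0,0,2.3,0,1,1.0,0,2.3,0,1])

```text
time: 11.85
ee_pos: [0.5515, 0.0223, 0.14]
orientation: [-90.2, 0.1, -56.5]
contact_force: [-14.2, -2.3, 15.0]
gripper_width: 0.0213
```

Emit:
apply_moves(steps=[1,0,2.3,0,1,0.6,0,1.4,0,1,0.4,0,0.9,0,1,0,0,0,0,1,0,0,0,0,1])

```text
time: 12.35
ee_pos: [0.5566, 0.0232, 0.14]
orientation: [-90.2, 0.1, -56.5]
contact_force: [-13.2, -2.5, 14.4]
gripper_width: 0.0213
```

Run:
```python
from bench import status, viewer
from h import *
import cv2
s=status.read_state();p=s['ee_pos'];print(p,s['orientation'],s['contact_force'])
im=viewer.capture('scene')[:,:,::-1]; cv2.imwrite("pics/s6f.png",im)
cv2.imwrite('pics/z6.png',cv2.resize(im[170:310,140:340],None,fx=4,fy=4,interpolation=cv2.INTER_CUBIC))
im=viewer.capture('top')[:,:,::-1]; cv2.imwrite("pics/t6f.png",im)
```

```text
[0.55659289 0.02320521 0.13997539] [-9.02027299e+01  7.69101633e-02 -5.64617376e+01] [-13.16269462  -2.46523974  14.35177804]
```

View pics/z6.png

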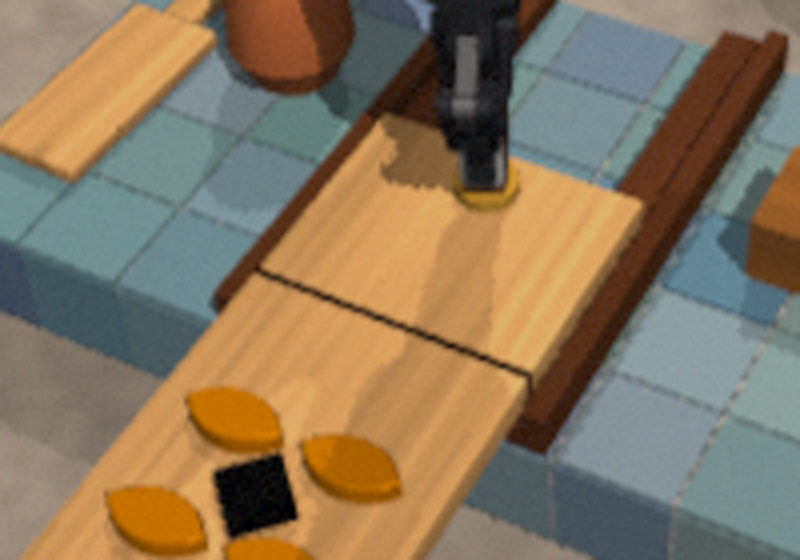

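View pics/t6f.png

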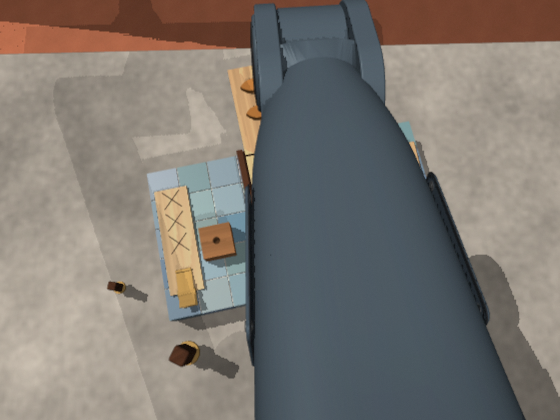

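Run:
```python
import cv2
b=cv2.imread('pics/s6f.png')
cv2.imwrite('pics/e1.png',cv2.resize(b[200:270,115:205],None,fx=8,fy=8,interpolation=cv2.INTER_CUBIC))
cv2.imwrite('pics/e2.png',cv2.resize(b[250:340,255:385],None,fx=6,fy=6,interpolation=cv2.INTER_CUBIC))
a=cv2.imread('pics/t6f.png')
cv2.imwrite('pics/e3.png',cv2.resize(a[140:190,140:260],None,fx=6,fy=6,interpolation=cv2.INTER_CUBIC))
```

```text
(no output)
```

View pics/e1.png

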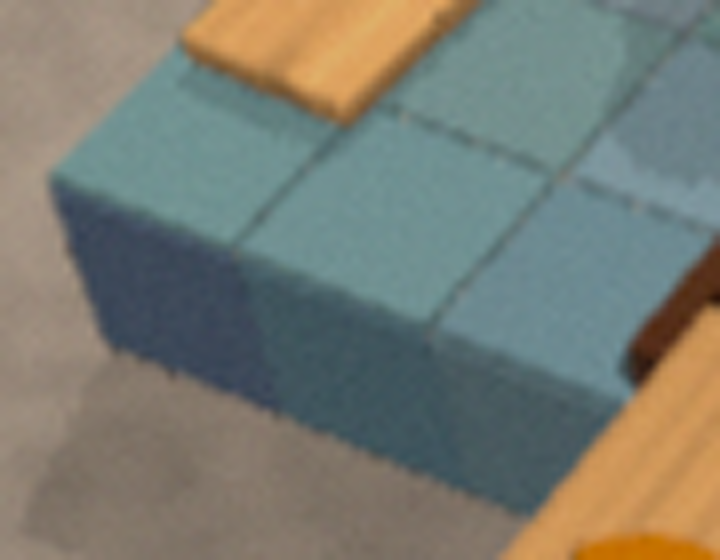

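View pics/e2.png

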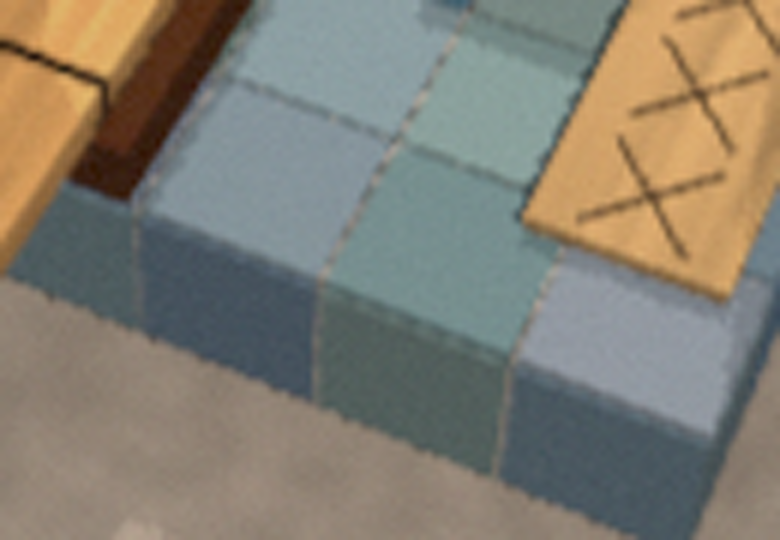

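View pics/e3.png

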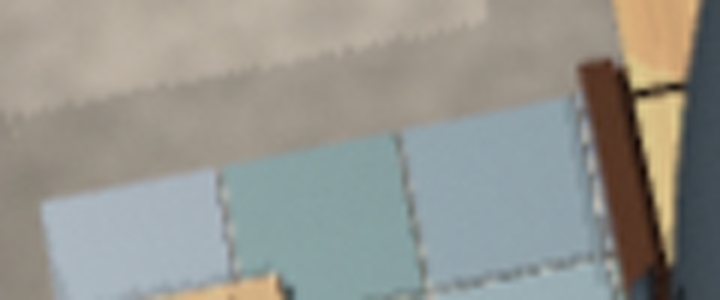

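Run:
```python
from h import *
np.set_printoptions(precision=4,suppress=True)
g=lambda X,Y,k,ox,oy:((X+.5)/k-.5+ox,(Y+.5)/k-.5+oy)
E=[onz('scene',*g(*p,8,115,200),.07) for p in[(55,180),(238,247),(430,327),(610,402)]]+[onz('scene',*g(*p,6,255,250),.07) for p in[(140,208),(325,281),(520,356),(715,438)]]
E=np.array(E)[:,:2]; k=np.polyfit(E[:,1],E[:,0],1); print('S edge x=',k,'yaw',np.degrees(np.arctan(-k[0])), (E[:,0]-np.polyval(k,E[:,1]))*1e3)
L=np.array([onz('scene',*g(*p,4,140,170),.101) for p in[(258,268),(328,298),(392,322),(460,350),(526,375)]])[:,:2]
c=np.cos(np.arctan(k[0]))
print('S line', L, 'gap mm',(np.polyval(k,L[:,1])-L[:,0])*c*1e3)
E2=np.array([onz('top',*g(*p,6,140,140),.07) for p in[(42,203),(215,169),(395,132),(565,96)]])[:,:2]
k2=np.polyfit(E2[:,1],E2[:,0],1);L2=np.array([onz('top',*g(*p,6,140,140),.101) for p in[(640,93),(680,87)]])[:,:2]
print('T',k2,np.degrees(np.arctan(-k2[0])),L2,(np.polyval(k2,L2[:,1])-L2[:,0])*c*1e3)
```

```text
S edge x= [-0.1867  0.678 ] yaw 10.576067650592568 [ 0.5779 -1.1417 -0.1136  0.8119  0.229  -0.0073 -0.8902  0.534 ]
S line [[ 0.6651 -0.0325]
 [ 0.6593  0.0082]
 [ 0.6525  0.0429]
 [ 0.6466  0.0797]
 [ 0.6401  0.1138]] gap mm [18.6404 16.9105 17.2293 16.2241 16.4211]
T [-0.1879  0.677 ] 10.642873539261101 [[0.6396 0.1126]
 [0.6413 0.0993]] [16.0432 16.8024]
```

Emit:
apply_moves(steps=[0.6,0,1.4,0,1,0.8,0,2,0,1,1,0,2.3,0,1,1,0,2.3,0,1,0.8,0,2,0,1])

```text
time: 12.95
ee_pos: [0.5672, 0.0252, 0.14]
orientation: [-90.2, 0.1, -56.5]
contact_force: [-13.4, -1.9, 13.4]
gripper_width: 0.0215
```

Emit:
apply_moves(steps=[0.6,0,1.4,0,1,0.4,0,0.9,0,1,0,0,0,0,1,0,0,0,0,1])

```text
time: 13.35
ee_pos: [0.5698, 0.0257, 0.14]
orientation: [-90.2, 0.1, -56.5]
contact_force: [-12.4, -3.0, 13.1]
gripper_width: 0.0214
```

Run:
```python
from bench import status, viewer
import cv2
s=status.read_state();print(s['ee_pos'],s['orientation'],s['contact_force'])
im=viewer.capture('scene')[:,:,::-1]; cv2.imwrite("pics/s7f.png",im)
cv2.imwrite('pics/z7.png',cv2.resize(im[225:290,185:285],None,fx=8,fy=8,interpolation=cv2.INTER_CUBIC))
im=viewer.capture('top')[:,:,::-1]; cv2.imwrite("pics/t7f.png",im)
cv2.imwrite('pics/e7.png',cv2.resize(im[120:190,140:260],None,fx=6,fy=6,interpolation=cv2.INTER_CUBIC))
```

```text
[0.56977598 0.02565254 0.13999726] [-9.01973587e+01  7.20765613e-02 -5.64618330e+01] [-12.38315857  -3.02049693  13.13740018]
```

View pics/z7.png

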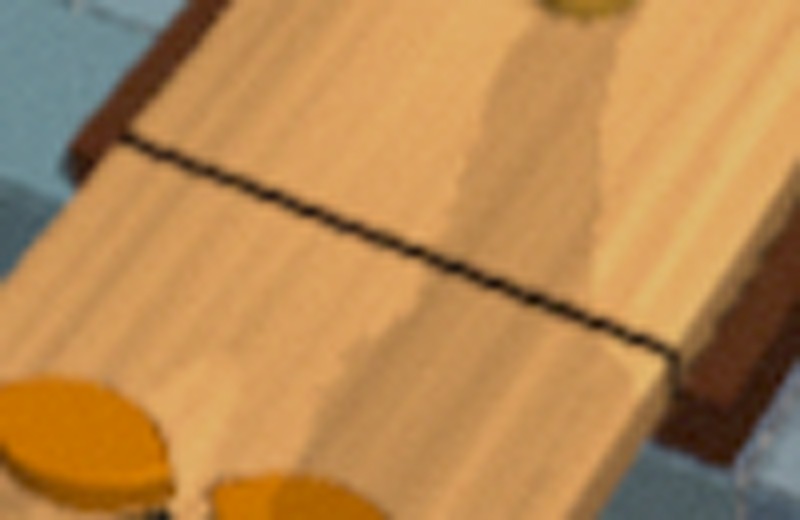

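View pics/e7.png

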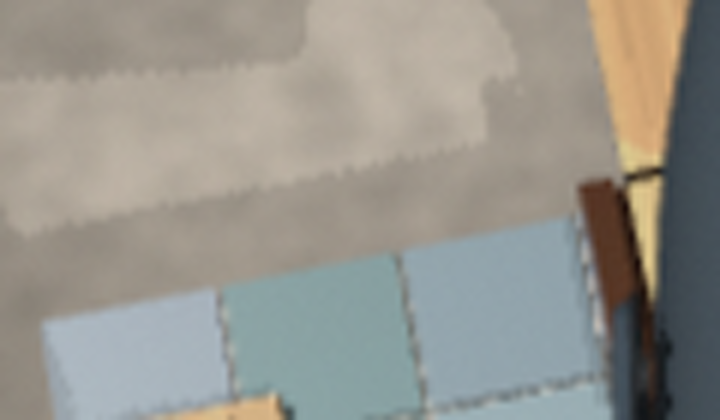

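View pics/s7f.png

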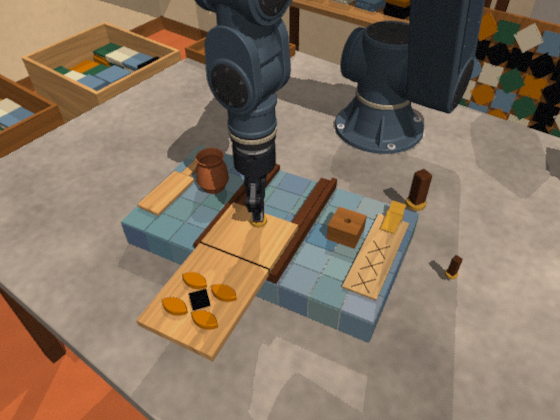

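```bash
cat > gap.py <<'E'
from h import *
np.set_printoptions(precision=4,suppress=True)
g=lambda X,Y,k,ox,oy:((X+.5)/k-.5+ox,(Y+.5)/k-.5+oy)
k=[-.1867,.678];k2=[-.1879,.677];c=.983
def S(ps,o):
    L=np.array([onz('scene',*g(*p,8,*o),.101) for p in ps])[:,:2];print('S',L,(np.polyval(k,L[:,1])-L[:,0])*c*1e3)
def T(ps,o):
    L=np.array([onz('top',*g(*p,6,*o),.101) for p in ps])[:,:2];print('T',L,(np.polyval(k2,L[:,1])-L[:,0])*c*1e3)
E
python3 - <<'E'
from gap import *
S([(128,138),(260,190),(400,247),(540,303),(675,357)],(185,225))
T([(628,179),(660,171)],(140,120))
# runner end check: left-fence end in top e7, top-of-fence corner
for z in(.085,.1,.105,.11):
    L=onz('top',*g(595,182,6,140,120),z); print(z,L[:2],(np.polyval(k2,L[1])-L[0])*c*1e3)
for z in(.085,.1,.105,.11):
    L=onz('scene',*g(725,425,8,185,225),z); print(z,L[:2],(np.polyval(k,L[1])-L[0])*c*1e3)
E
```

```text
S [[ 0.6791 -0.0287]
 [ 0.6724  0.0083]
 [ 0.6659  0.0468]
 [ 0.6594  0.084 ]
 [ 0.6532  0.1189]] [4.1393 3.961  3.2875 2.8941 2.525 ]
T [[0.6517 0.1164]
 [0.6542 0.1057]] [3.3773 2.8671]
0.085 [0.6572 0.1286] -4.293899757087582
0.1 [0.6513 0.1274] 1.681372013011358
0.105 [0.6494 0.1271] 3.6731292697110405
0.11 [0.6474 0.1267] 5.664886526410723
0.085 [0.6523 0.1322] 1.0047226300725418
0.1 [0.6612 0.1394] -9.090957106574862
0.105 [0.6642 0.1418] -12.456183685457365
0.11 [0.6672 0.1442] -15.821410264339871
```

Emit:
apply_moves(steps=[0.3,0,0.8,0,1,0.5,0,1.2,0,1,0.5,0,1,0,1,0,0,0,0,1,0,0,0,0,1])

```text
time: 13.95
ee_pos: [0.5731, 0.0263, 0.14]
orientation: [-90.2, 0.1, -56.5]
contact_force: [-12.9, -2.3, 12.7]
gripper_width: 0.0208
```

Run:
```python
from bench import status, viewer
import cv2
s=status.read_state();print(s['ee_pos'],s['orientation'],s['contact_force'])
im=viewer.capture('scene')[:,:,::-1]; cv2.imwrite("pics/s8f.png",im)
cv2.imwrite('pics/z8.png',cv2.resize(im[225:290,185:285],None,fx=8,fy=8,interpolation=cv2.INTER_CUBIC))
im=viewer.capture('top')[:,:,::-1]; cv2.imwrite("pics/t8f.png",im)
cv2.imwrite('pics/e8.png',cv2.resize(im[120:190,140:260],None,fx=6,fy=6,interpolation=cv2.INTER_CUBIC))
```

```text
[0.57308497 0.02627232 0.14000466] [-9.01865745e+01  7.11302022e-02 -5.64605010e+01] [-12.8864534   -2.30188122  12.7406717 ]
```

View pics/z8.png

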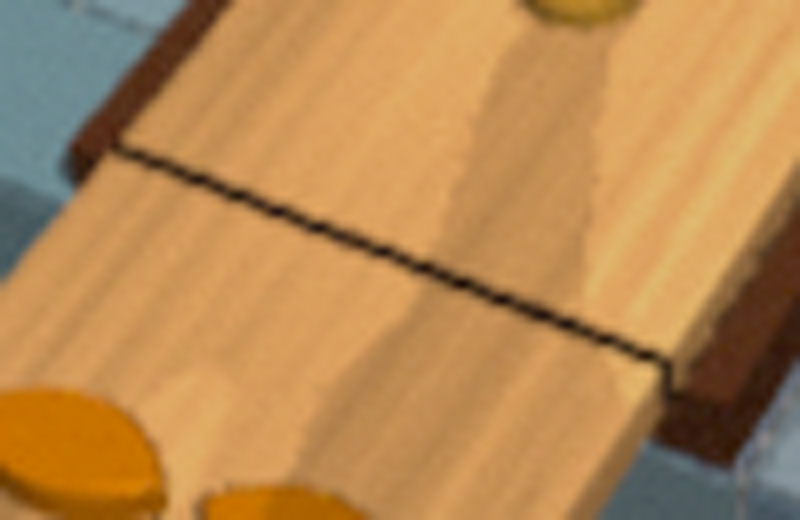

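View pics/e8.png

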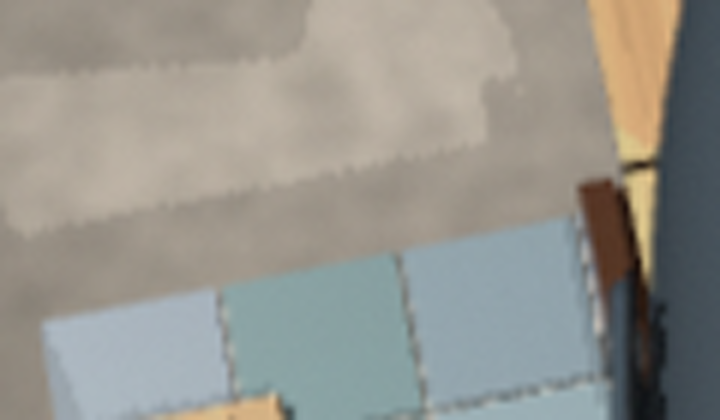

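Run:
```python
from gap import *
S([(120,150),(250,200),(400,258),(540,315),(665,362)],(185,225))
T([(628,168),(655,162)],(140,120))
import cv2
a=cv2.imread('pics/s8f.png');cv2.imwrite('pics/f1.png',cv2.resize(a[262:290,255:290],None,fx=20,fy=20,interpolation=cv2.INTER_CUBIC))
a=cv2.imread('pics/t8f.png');cv2.imwrite('pics/f2.png',cv2.resize(a[140:165,225:260],None,fx=20,fy=20,interpolation=cv2.INTER_CUBIC))
```

```text
S [[ 0.6831 -0.0275]
 [ 0.6762  0.0085]
 [ 0.6685  0.049 ]
 [ 0.6621  0.0863]
 [ 0.6557  0.118 ]] [ 0.0338  0.2366  0.3831 -0.2281  0.2383]
T [[0.6556 0.1163]
 [0.6575 0.1073]] [-0.4478 -0.6201]
```

View pics/f1.png

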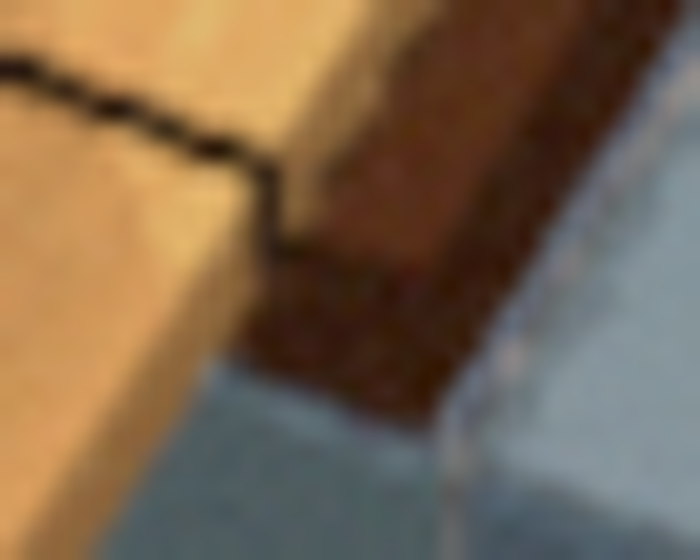

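View pics/f2.png

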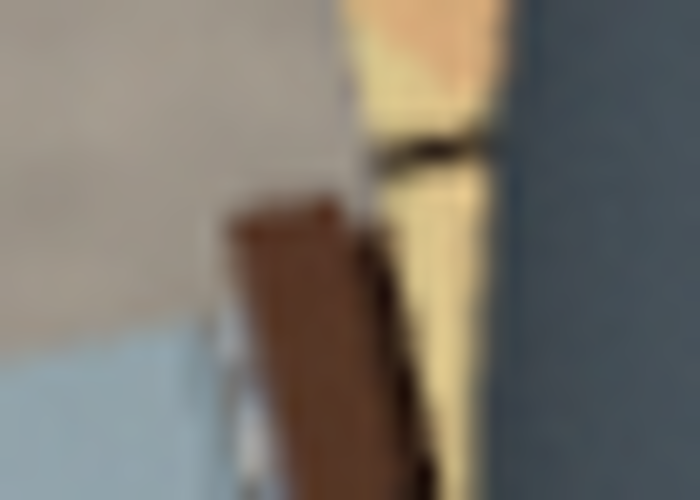

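Emit:
apply_moves(steps=[-0.2,0,-0.5,0,1,0,0,0,0,1,0,0,0,0,1])

```text
time: 14.35
ee_pos: [0.573, 0.0262, 0.14]
orientation: [-90.1, 0.1, -56.5]
contact_force: [-10.4, -1.7, 10.4]
gripper_width: 0.0211
```

Emit:
apply_moves(steps=[0,0.3,0,0,1,0,0,0,0,1,0,0,0,0,1,0,0,0,0,1,0,0,0,0,1])

```text
time: 14.85
ee_pos: [0.573, 0.0263, 0.14]
orientation: [-90.1, 0.0, -56.5]
contact_force: [-12.3, -1.1, 13.9]
gripper_width: 0.021
```

Emit:
apply_moves(steps=[0,0,0,0,1,0,0,0,0,1,0,0,0,0,1,0,0,0,0,1,0,0,0,0,1])

```text
time: 15.35
ee_pos: [0.573, 0.0263, 0.14]
orientation: [-90.1, 0.0, -56.5]
contact_force: [-11.2, -1.5, 12.5]
gripper_width: 0.0208
```

Run:
```python
from bench import status, viewer
import cv2
s=status.read_state();print(s['time'],s['ee_pos'],s['orientation'],s['contact_force'])
im=viewer.capture('scene')[:,:,::-1]; cv2.imwrite('pics/z9.png',cv2.resize(im[130:370,110:430],None,fx=2.5,fy=2.5,interpolation=cv2.INTER_CUBIC))
```

```text
15.35 [0.57299314 0.0262545  0.13999512] [-9.01316341e+01  4.71259561e-02 -5.64583738e+01] [-11.19612942  -1.47374629  12.46702051]
```

View pics/z9.png

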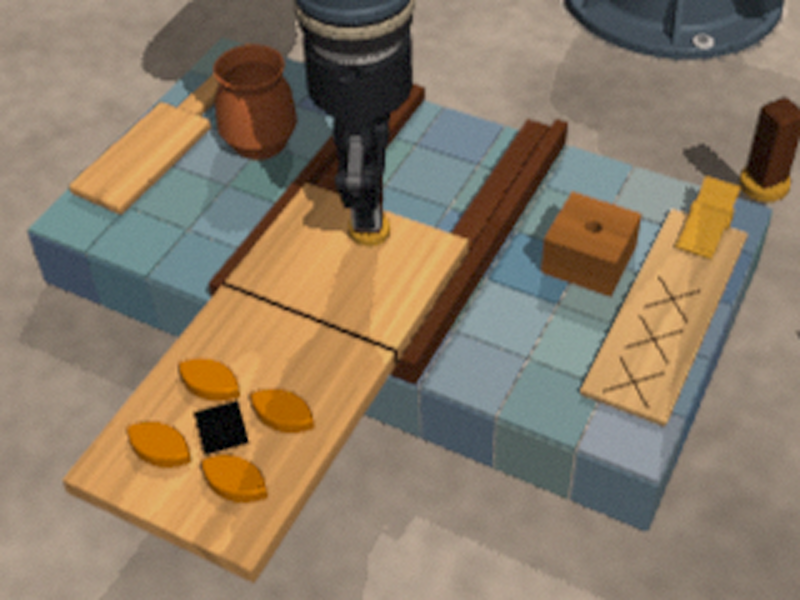

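The line lies over the far edge, crossing this crop from about (225,285) to (395,352). The collar sits on the board, the rosette is intact, and the jar and paddle are in place. The arm is holding still, so I'm handing in.

```bash
python3 -c "
from bench import ticket
print(ticket.hand_in())"
```

```text
the job is handed in; nothing more can be done
None
```

I took the middle-sized peg from the rest block and seated it in the board hole with the collar down. With it I slid the board out about 108 mm, and handed in at about 15.4 s with the peg still gripped and pressed down.

**Final position:** the line lies within about 0.5 mm of the ledge's far edge. The scene camera puts it 0 to 0.4 mm inward and the top camera about 0.5 mm outward, with the calibration good to about 2 mm.

**Hold:** the peg was pressed down with about 12.5 N, and the pose did not change over the last second. About 11 N of sideways push remained, taken by friction. The picture shows the board level, with the rosette, jar and paddle undisturbed.

**One irregularity:** early in the slide, just after I raised the grip from 60 to 80 N, the downward wrist force rose briefly to about 51 N. I eased off at once and slid on at 13 to 18 N. That force went through the gripped peg, not the gripper's body, and stayed well under the 120 N wrist limit.

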